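# Tip the incense carton into its place on the board

## Task

The incense carton belongs inside the rectangle inlaid in the round marble board, but one diya stands in the way there: push that diya with the fingertips until it is wholly outside the rectangle, still upright and still wholly on the board, while the carton is left standing. Then tip the carton over by pushing it near its top, so that it ends up lying flat, wholly inside the rectangle. Neither is to be picked up, and leave everything else where it is, including the other diyas.

Things in the scene. Friction and masses are not known exactly. Their poses are not given: they have to be found in the camera images.
- board: a round white marble board, 360 mm across and 14 mm thick, fixed flat on the table (its top is at z = 0.014); origin at the centre of its underside. Thin dark steel lines (5 mm wide, flush) on its top mark a rectangle centred on the board: inside the lines it is 200 mm long along the board's x axis and 92 mm wide along the board's y axis
- carton: a plain cardboard incense carton, 36 mm thick (its x axis) by 52 mm wide (its y axis) by 132 mm tall (its z axis), about 0.15 kg, free to tip. At the start it stands upright on the board across the short line at the rectangle's -x end, about 92 mm from the board's centre, a broad face towards the rectangle's middle; when tipped over that way its length lies along the rectangle. Origin at the centre of its foot face
- carton_mid (a point): the centre of the carton, half-way up
- carton_foot (a point): the centre of the carton's foot face (36 x 52 mm)
- carton_top (a point): the centre of the carton's top face, 132 mm from the foot
- diya_in: the diya to be pushed aside: a painted terracotta open round dish, 52 mm across at the foot, 64 mm at the rim, 22 mm high, about 0.07 kg. It stands loose inside the rectangle, a little to the +x side of the board's centre. Origin at the centre of its underside. The board's -y side, beside the rectangle, is empty
- diya_2: a painted terracotta diya (small open round oil lamp dish) like diya_in, rim 64 mm across, 22 mm high; origin at the centre of its underside; stands on the board, on the +y side beside the rectangle. Leave alone
- diya_3: a painted terracotta diya (small open round oil lamp dish) like diya_in, rim 64 mm across, 22 mm high; origin at the centre of its underside; stands on the board at the rectangle's +x, +y corner, outside the lines. Leave alone
- diya_4: a painted terracotta diya (small open round oil lamp dish) like diya_in, rim 64 mm across, 22 mm high; origin at the centre of its underside; stands in the thali. Leave alone
- thali: a round steel plate 250 mm across with a raised rim 22 mm high, on the table to the robot's right; origin at the centre of its underside. Leave alone
- bowl: a frosted glass bowl, 140 mm across, 70 mm high, on the table to the left; origin at the centre of its underside. Leave alone
- capbox: a white plastic box 70 x 70 x 60 mm with a round twist cap 54 mm across, 80 mm high in all, on the table to the left; origin at the centre of its underside. Leave alone
Mind the look-alikes: they are no part of the job. Of the things shaped like the carton, the cardboard one is meant.

How it is judged (in metres and radians):
On the way, in this order (a step that is already met when the one before it is completed fails the run):
1. the diya is wholly outside the rectangle, upright on the board, the carton still standing ((y of diya_in in the frame of board below -0.078 m or y of diya_in in the frame of board above 0.078 m or x of diya_in in the frame of board above 0.132 m or x of diya_in in the frame of board below -0.132 m) and horizontal distance between diya_in and board below 0.149 m and angle between each of diya_in, carton's own z axis and vertical below 0.1 rad and height (world z) of diya_in above 0.01 m), for 0.2 s.
2. the carton lies flat inside the rectangle (x of carton_top in the frame of board between -0.1 and 0.1 m and x of carton_foot in the frame of board between -0.1 and 0.1 m and y of carton_top in the frame of board between -0.02 and 0.02 m and y of carton_foot in the frame of board between -0.02 and 0.02 m and angle between carton's own z axis and vertical between 1.5 and 1.64 rad and height (world z) of carton_mid below 0.045 m), for 0.3 s.
At the end, for the whole second after the job is handed in: Carton at rest, flat (4 degrees), the centres of both end faces within 100 mm of the board's centre along the rectangle and 20 mm across it. Diya upright on the board, its centre over 78 mm from the rectangle's centre line (or 132 mm lengthwise), under 149 mm from the board's centre (all of step 2 and (y of diya_in in the frame of board below -0.078 m or y of diya_in in the frame of board above 0.078 m or x of diya_in in the frame of board above 0.132 m or x of diya_in in the frame of board below -0.132 m) and horizontal distance between diya_in and board below 0.149 m and angle between diya_in's own z axis and vertical below 0.1 rad and height (world z) of diya_in above 0.01 m and linear speed of each of carton, diya_in below 0.01 m/s); the robot touches nothing.
It fails at once if the carton is lifted (both of its ends more than 36 mm above the board) (height (world z) of each of carton_foot, carton_top above 0.05 m).
It fails at once if the diya in the way is lifted more than 12 mm, or tipped by more than 23 degrees (height (world z) of diya_in above 0.026 m or angle between diya_in's own z axis and vertical above 0.4 rad).
It fails at once if another diya, the thali, the bowl or the capped box is moved by more than 15 mm (distance of any of diya_2, diya_3, diya_4, thali, bowl, capbox from where it was at the start of the episode above 0.015 m).
It also fails if it takes over 43 s, if anything falls off the work surface, if the arm or the gripper's body presses on something with over 40 N, if the wrist force passes 120 N, or if a joint passes its speed limit or range.

## Robot

A 7-joint arm with a two-finger parallel gripper is mounted at the origin on the work surface. World frame = base frame: x ahead of the robot, y to its left, z up, the work surface at z = 0. Lengths are in m, angles in degrees, forces in N, time in s.
With the tool pointing down it reaches from about 0.4 to 0.875 m from the base axis. Payload 6.5 kg.
Tool frame: the origin (TCP) lies midway between the tips of the shut fingers; the grasp point (between the pads) lies 19 mm behind it; z points along the fingers, y is the line along which they close (so a half turn about z gives the same grasp; the last joint's range is limited). The gripper opens to 88 mm and grips with 3 to 60 N. Pads are 18 mm wide; open, the fingers measure 123 mm over their backs; the gripper's body (75 mm by 187 mm) begins 45 mm behind the grasp point.
Start: joints at [-79.194, 30.733, -0.252, 88.115, 0.149, 61.152, -4.079], TCP at [0.164, 0.629, 0.239] pointing down, gripper open.
Joint ranges: [-154.64, 154.64], [-21.42, 123.67], [-72.66, 72.17], [13.99, 137.28], [-74.86, 254.86], [10.95, 109.41], [-158.01, 158.01]. Speed limits (degrees/s): [136.94, 136.94, 180, 180, 180, 180, 180].

## Interface

Orientations are given as [roll, pitch, yaw] about the fixed x, y, z axes, in that order (R = Rz(yaw) Ry(pitch) Rx(roll)).
In Python, from workcell import * gives the robot as it stands.
- The arm moves only by the tool jog_arm, never from a script. Its argument "series" is a list of rows, each a list of 5 numbers: the shift along the tool's x, y, z in mm, then the turn about the tool's z in degrees, then the finger opening in mm, from 0 to 88.1. A call has 1 to 10 rows; each row is the pose to reach, as a shift and turn from the pose commanded when the call began, along the tool's axes at that moment; what a row does not reach only later rows make up. A row lasts 1/8 s, in which the tool goes at most 62.5 mm and 10.7 degrees, less where a joint would pass 70% of its speed; a pose out of reach is approached as far as the arm can. A call with a gripper value outside its range is refused whole. The fingers move at their own pace and stop on an object; "newtons" is the grip in N (left out, the last holds). Time passes only in rows, so rows that repeat a pose let the fingers close. It gives the time, the measured TCP pose, the force, the opening and the grip force at its end, in the units of the state.
- read_state(): the state, without advancing time (a new reading comes with each control period).
- capture(name): name is "scene" or "top"; returns a dict with "image" (420x560x3 uint8, red, green, blue), "fx", "fy", "cx", "cy" (pixels), "R" (3x3) and "t" (3): a world point X has camera coordinates R X + t. Camera axes: x right, y down, z forward; pixel columns grow to the right and rows downward; lengths in m; the calibration is good to about 2 mm. A picture is of the moment at which its call begins. There is no depth.
- finish_job(): hands the job in; it is judged then, once.
The state is a dict: "t": time; "joints": joint angles; "qd": joint speeds; "joint_torque": joint torques, N m; "tool_pos": TCP position; "orientation": TCP orientation; "wrist_force": force on the tool from outside, world axes, zero at the start; "torque": the same for the moment, N m; "width": finger opening in m; "grasp_force": force on a finger pad.
Only numpy, scipy, OpenCV 4.12 (cv2) and the standard library are available. Lean on these libraries where they do the work, as an engineer would, in place of code of your own. Each camera call takes 0.05 s, during which the arm holds its last target. There are 200 camera calls.

## Working session

There is one attempt and no reset: what is moved stays moved. The work goes in short steps, Python scripts to look and compute and a tool call to move; the robot and the scene stay as the last step left them, time stands still between calls to the robot, and variables do not carry over. Pictures are saved under pics/ and viewed, at most 10 in all, crops included, and the job is handed in when it is done.

Besides the shell and the picture viewer there is one more tool, called by a JSON object that holds its "op" and its "data". jog_arm: Moves the arm, as the interface text tells. Its arguments: {"type":"object","properties":{"series":{"type":"array"},"newtons":{"type":"number"}},"required":["series"]}

```bash
mkdir -p pics; cat > h.py <<'E'
from workcell import *
import numpy as np, cv2
def snap(cam,name,crop=None,s=1):
    c=capture(cam); im=c["image"][:,:,::-1]
    if crop: im=im[crop[1]:crop[3],crop[0]:crop[2]]
    im=cv2.resize(im,None,fx=s,fy=s,interpolation=cv2.INTER_CUBIC)
    cv2.imwrite("pics/"+name+".png",im); np.savez("pics/"+name+".npz",**{k:c[k] for k in("fx","fy","cx","cy","R","t")}); return c
def pix2w(c,u,v,z):
    R=np.array(c["R"]);t=np.array(c["t"]);d=R.T@np.array([(u-c["cx"])/c["fx"],(v-c["cy"])/c["fy"],1]);o=-R.T@t
    return o+d*(z-o[2])/d[2]
E
python3 - <<'E'
from h import *
snap("top","top0",s=1.4);snap("scene","sc0",s=1.4)
s=read_state();print(s["t"],s["tool_pos"],s["orientation"])
E
```

```text
0.1 [0.16368458 0.6285059  0.23795827] [-1.79914357e+02  5.46178165e-03  1.65406833e+02]
```

View pics/top0.png

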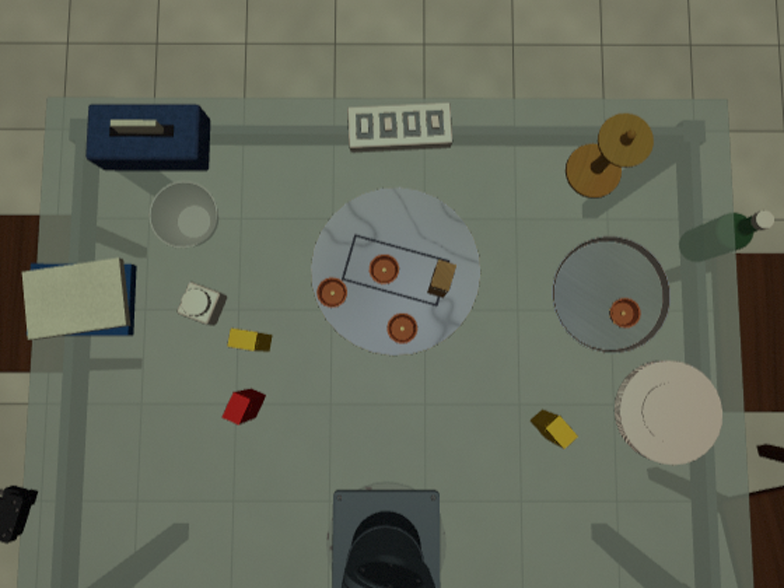

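View pics/sc0.png

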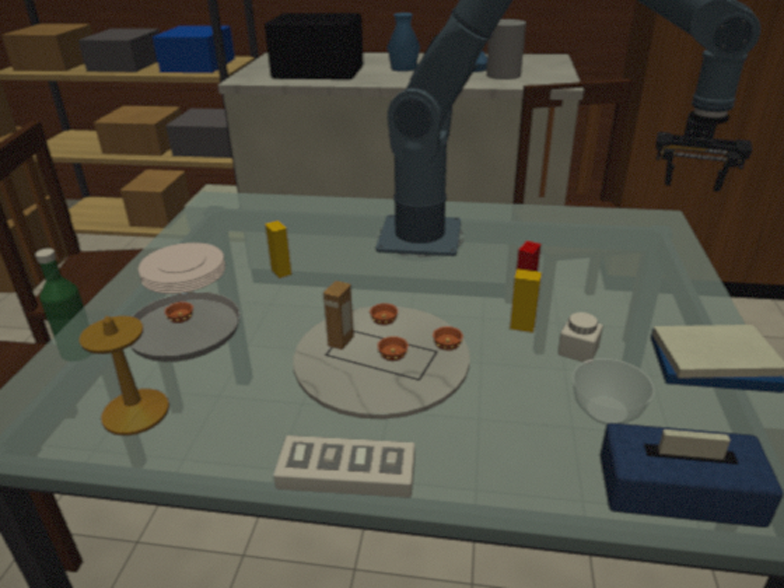

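The top view has four upright cartons: cardboard at (441,278) on the board, yellow at (250,340), red at (243,406) and yellow at (554,428). The cardboard one stands on the board across a short line of the rectangle, so it fits. The diya at (384,269) is inside the rectangle. (332,292) and (402,328) are on the board outside it, and (624,313) is in the thali. I'll enlarge the board to confirm.

```bash
python3 - <<'E'
from h import *
c=snap("top","crop1",(215,130,350,260),4.5)
for k in("fx","fy","cx","cy"):print(k,c[k])
print(-np.array(c["R"]).T@c["t"])
E
```

```text
fx 413.1829549727935
fy 413.1829549727935
cx 284.54293483534417
cy 216.14467911851438
[ 0.38002868 -0.02074284  1.22331937]
```

View pics/crop1.png

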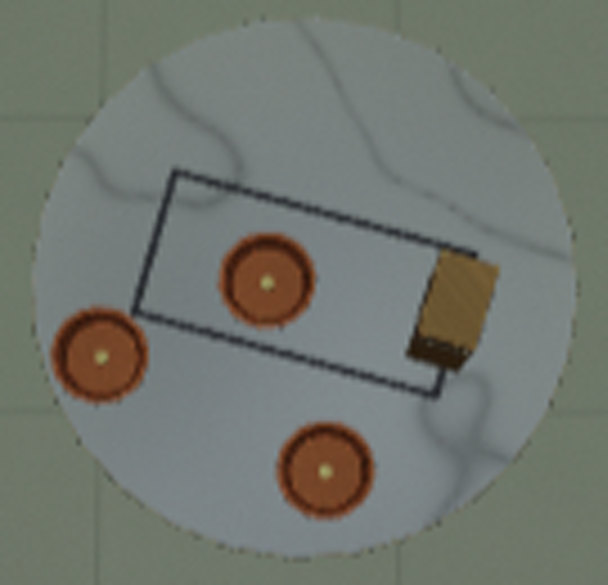

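The crop confirms the cardboard carton, with its top around (457,296), standing on the right-hand short line. The target diya is at (267,281). The rectangle corners are (175,172), (134,313) and (437,396), and the empty -y side is at the top of the picture, away from the robot.

```bash
cat >> h.py <<'E'
def cr(c,x,y,z,o=(215,130),s=4.5): return pix2w(c,o[0]+(x+.5)/s-.5,o[1]+(y+.5)/s-.5,z)[:2]
E
python3 - <<'E'
from h import *
c=dict(np.load("pics/crop1.npz"))
W=lambda x,y,z:cr(c,x,y,z)
TL,BL,BR=W(175,172,.014),W(134,313,.014),W(437,396,.014)
B=(TL+BR)/2; print("board",B,"circle",W(305,287.5,.014), "sizes",np.linalg.norm(TL-BL),np.linalg.norm(BL-BR))
ex=(BL-BR)/np.linalg.norm(BL-BR); print("yaw",np.degrees(np.arctan2(ex[1],ex[0])), "yaw2",np.degrees(np.arctan2(*(TL-BL)[::-1]))+90)
a=np.arctan2(ex[1],ex[0]);R=np.array([[np.cos(a),np.sin(a)],[-np.sin(a),np.cos(a)]])
for n,p in dict(diya=(267,281,.033),d2=(325,470,.033),d3=(100,355,.033),t1=(438,250,.146),t2=(498,267,.146),t3=(479,342,.146),t4=(418,327,.146),f1=(407,356,.014),f2=(461,371,.014)).items():
    w=W(*p);print(n,w.round(4),(R@(w-B)).round(4))
E
```

```text
board [ 0.56564815 -0.02027029] circle [ 0.5629209  -0.02008514] sizes 0.09753141468951805 0.20575205381081582
yaw 74.64995717785014 yaw2 74.44436554281202
diya [0.5643 0.0045] [0.0235 0.0079]
d2 [ 0.442 -0.033] [-0.045   0.1158]
d3 [0.516  0.1119] [0.1143 0.0829]
t1 [ 0.5653 -0.0981] [-0.0752 -0.0202]
t2 [ 0.5552 -0.1332] [-0.1117 -0.0199]
t3 [ 0.511  -0.1218] [-0.1123  0.0259]
t4 [ 0.5197 -0.0862] [-0.0757  0.0268]
f1 [ 0.5177 -0.0869] [-0.0769  0.0286]
f2 [ 0.5079 -0.1222] [-0.1136  0.0287]
```

{"op": "jog_arm", "data": {"series": [[-20, -20, 0, 0, 30], [-55, -55, 0, 0, 30], [-90, -90, 0, 0, 30], [-125, -125, 0, 0, 30], [-160, -160, 0, 0, 30], [-195, -195, 0, 0, 30], [-230, -230, 0, 0, 30], [-265, -265, 0, 0, 30], [-300, -300, 0, 0, 30], [-330, -330, 0, 0, 30]]}}

```text
t: 1.4
tool_pos: [0.4007, 0.2246, 0.2388]
orientation: [-180.0, 0.0, 165.4]
wrist_force: [0.9, 0.1, -0.1]
width: 0.0299
grasp_force: 0.0
```

{"op": "jog_arm", "data": {"series": [[-35, -35, 0, 0.5, 30], [-70, -70, 0, 0.9, 30], [-105, -105, 0, 0.9, 30], [-140, -140, 0, 0.9, 30], [-160, -162, 0, 0.9, 30], [-160, -162, 20, 0.9, 30], [-160, -162, 50, 0.9, 30], [-160, -162, 80, 0.9, 30], [-160, -162, 80, 0.9, 30]]}}

```text
t: 2.52
tool_pos: [0.5123, 0.0292, 0.157]
orientation: [-179.9, -0.2, 164.5]
wrist_force: [0.5, -0.0, 0.0]
width: 0.0301
grasp_force: 0.0
```

{"op": "jog_arm", "data": {"series": [[0, 0, 20, 0, 30], [0, 0, 45, 0, 30], [0, 0, 70, 0, 30], [0, 0, 90, 0, 30], [0, 0, 97, 0, 30], [0, 0, 97, 0, 30]]}}

```text
t: 3.28
tool_pos: [0.5145, 0.0295, 0.0624]
orientation: [180.0, 0.0, 164.5]
wrist_force: [-0.2, -0.1, -1.0]
width: 0.0301
grasp_force: 0.0
```

```bash
python3 - <<'E'
from h import *
snap("top","b",(215,130,350,260),4.0);snap("scene","c",(200,160,350,300),4.0)
a=cv2.imread("pics/b.png");b=cv2.imread("pics/c.png")
h=min(a.shape[0],b.shape[0]);o=np.hstack([a[:h],b[:h]]);o=cv2.resize(o,None,fx=800/o.shape[1],fy=800/o.shape[1]);cv2.imwrite("pics/bc.png",o)
E
```

```text
(no output)
```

View pics/bc.png

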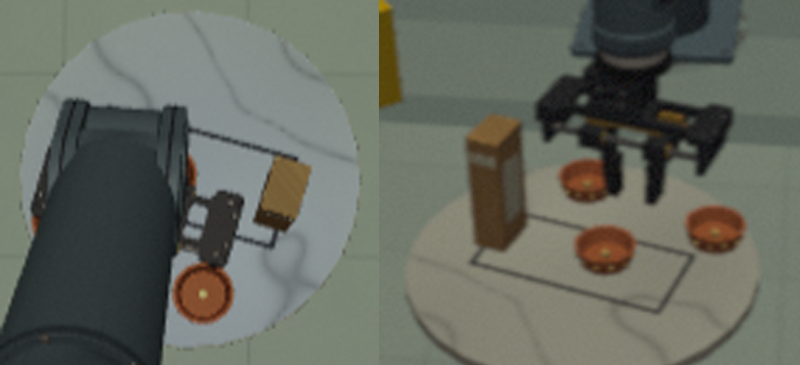

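The gripper's wing, at (240,225) in the left half, clears the carton by about 20 mm. The two fingers are behind the diya, seen in the right half. I'll go down and push.

{"op": "jog_arm", "data": {"series": [[0, 0, 15, 0, 30], [0, 0, 30, 0, 30], [0, 0, 40, 0, 30], [0, 0, 42, 0, 30], [0, 0, 42, 0, 30], [-6, 1, 42, 0, 30], [-12, 1, 42, 0, 30], [-18, 2, 42, 0, 30], [-25, 3, 42, 0, 30], [-32, 4, 42, 0, 30]]}}

```text
t: 4.62
tool_pos: [0.5463, 0.0246, 0.0197]
orientation: [-180.0, -0.0, 164.5]
wrist_force: [-1.0, 0.2, -0.2]
width: 0.03
grasp_force: 0.6
```

{"op": "jog_arm", "data": {"series": [[-8, 1, 0, 0, 30], [-16, 2, 0, 0, 30], [-24, 2, 0, 0, 30], [-32, 3, 0, 0, 30], [-40, 4, 0, 0, 30], [-48, 4, 0, 0, 30], [-56, 5, 0, 0, 30], [-64, 5, 0, 0, 30], [-71, 6, 0, 0, 30], [-78, 6, 0, 0, 30]]}}

```text
t: 5.88
tool_pos: [0.6231, 0.0097, 0.0197]
orientation: [180.0, -0.0, 164.5]
wrist_force: [-0.9, -0.0, 0.2]
width: 0.0301
grasp_force: 0.4
```

```bash
python3 - <<'E'
from h import *
snap("top","d",(215,130,350,260),4.0);snap("scene","e",(200,160,350,300),4.0)
a=cv2.imread("pics/d.png");b=cv2.imread("pics/e.png")
h=min(a.shape[0],b.shape[0]);o=np.hstack([a[:h],b[:h]]);o=cv2.resize(o,None,fx=800/o.shape[1],fy=800/o.shape[1]);cv2.imwrite("pics/de.png",o)
E
```

```text
(no output)
```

View pics/de.png

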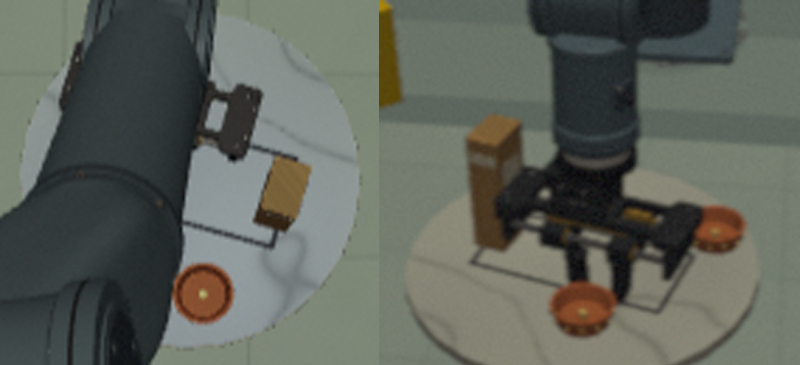

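The scene half shows the diya at (583,308), pushed past the near long line with the fingers behind it. The carton is still standing. I'll work out where the diya is.

```bash
cat >> h.py <<'E'
B0=np.array([.5645,-.0202]);A=np.radians(74.5);RB=np.array([[np.cos(A),np.sin(A)],[-np.sin(A),np.cos(A)]])
E
python3 - <<'E'
from h import *
c=dict(np.load("pics/e.npz"));k=4*800/1140
f=lambda x,y,z:(RB@(pix2w(c,200+(x-379)/k,160+y/k,z)[:2]-B0)).round(4)
print("rim centre",f(583,301,.036),"rim L/R",f(552,300,.036),f(616,300,.036),"dot",f(583,312,.018), "d3 dot",f(717,231,.018),"corner",f(656,311,.014))
E
```

```text
rim centre [ 0.0444 -0.085 ] rim L/R [ 0.0166 -0.095 ] [ 0.0726 -0.0716] dot [ 0.0416 -0.0801] d3 dot [0.1161 0.093 ] corner [ 0.1038 -0.0473]
```

{"op": "jog_arm", "data": {"series": [[-6, 0, 0, 0, 30], [-12, 0, 0, 0, 30], [-17, 0, 0, 0, 30], [-17, 0, 0, 0, 30], [-10, 0, 0, 0, 30], [0, 0, -2, 0, 30], [3, 0, -25, 0, 30], [3, 0, -60, 0, 30], [3, 0, -100, 0, 30], [3, 0, -140, 0, 30]]}}

```text
t: 7.22
tool_pos: [0.6188, 0.0108, 0.161]
orientation: [180.0, -0.0, 164.5]
wrist_force: [0.4, 0.1, -0.3]
width: 0.0299
grasp_force: 0.0
```

{"op": "jog_arm", "data": {"series": [[0, 0, -40, 0, 16], [10, -30, -60, 0, 16], [25, -75, -60, 0, 16], [40, -125, -60, 0, 16], [47, -175, -60, 0, 16], [47, -196, -60, 0, 16], [47, -196, -60, 0, 16]]}}

```text
t: 8.1
tool_pos: [0.5209, -0.1671, 0.2199]
orientation: [-180.0, -0.0, 164.3]
wrist_force: [0.4, 0.6, 0.4]
width: 0.0157
grasp_force: 0.0
```

```bash
python3 - <<'E'
from h import *
s=read_state();print(np.round(s["joints"],1),s["tool_pos"],RB@(np.array(s["tool_pos"])[:2]-B0))
snap("top","f",(215,130,350,260),4.5)
E
```

```text
[ -2.   22.6  19.2 105.9  -9.1  53.   95.7] [ 0.52090206 -0.1670917   0.21985627] [-0.15320036  0.0027572 ]
```

View pics/f.png

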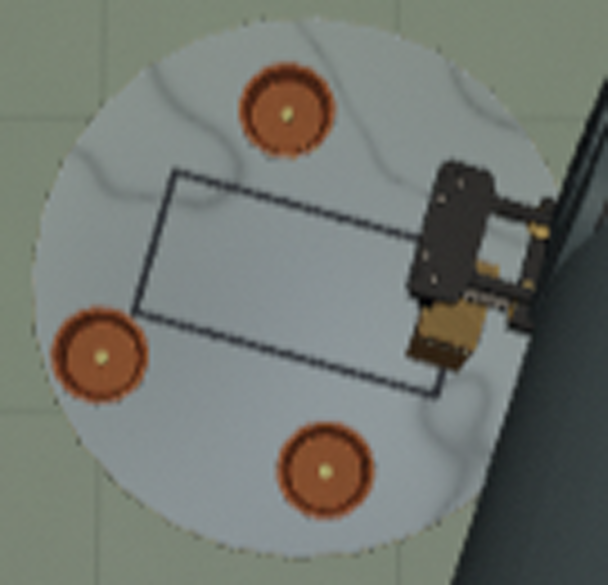

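The diya is now at (287,110), well outside the rectangle. The other two on the board haven't moved, and the carton is standing. Next I turn 90° behind the carton and go down to near its top.

{"op": "jog_arm", "data": {"series": [[0, 0, 0, 10, 16], [0, 0, 0, 20, 16], [0, 0, 0, 30, 16], [0, 0, 0, 40, 16], [0, 0, 0, 50, 16], [0, 0, 0, 60, 16], [0, 0, 0, 70, 16], [0, 0, 0, 80, 16], [0, 0, 0, 89.8, 16], [0, 0, 0, 89.8, 16]]}}

```text
t: 9.4
tool_pos: [0.5226, -0.1636, 0.2194]
orientation: [-180.0, -0.0, 75.0]
wrist_force: [0.1, 0.1, 0.1]
width: 0.0159
grasp_force: 0.0
```

{"op": "jog_arm", "data": {"series": [[0, 0, 20, 0, 16], [0, 0, 45, 0, 16], [0, 0, 70, 0, 16], [0, 0, 90, 0, 16], [0, 0, 97, 0, 16], [0, 0, 97, 0, 16]]}}

```text
t: 10.15
tool_pos: [0.5223, -0.1653, 0.1227]
orientation: [-180.0, -0.0, 74.8]
wrist_force: [0.8, -0.2, 0.5]
width: 0.016
grasp_force: 0.0
```

{"op": "jog_arm", "data": {"series": [[10, 0, 0, 0, 16], [20, 0, 0, 0, 16], [26, 0, 0, 0, 16], [31, 0, 0, 0, 16], [36, 0, 0, 0, 16], [41, 0, 0, 0, 16], [46, 0, 0, 0, 16], [51, 0, 0, 0, 16], [56, 0, 0, 0, 16], [60, 0, 0, 0, 16]]}}

```text
t: 11.4
tool_pos: [0.5381, -0.1076, 0.1227]
orientation: [-180.0, -0.0, 74.7]
wrist_force: [-1.3, 0.5, 0.3]
width: 0.0159
grasp_force: 0.0
```

{"op": "jog_arm", "data": {"series": [[4, 0, 0, 0, 16], [8, 0, 0, 0, 16], [12, 0, 0, 0, 16], [16, 0, 0, 0, 16], [16, 0, 0, 0, 16], [16, 0, 0, 0, 16], [16, 0, 0, 0, 16]]}}

```text
t: 12.28
tool_pos: [0.5421, -0.0928, 0.1227]
orientation: [-180.0, 0.0, 74.7]
wrist_force: [0.5, 0.0, -0.1]
width: 0.016
grasp_force: 0.0
```

```bash
python3 - <<'E'
from h import *
snap("top","g",(215,130,350,260),4.0);snap("scene","i",(200,160,350,300),4.0)
a=cv2.imread("pics/g.png");b=cv2.imread("pics/i.png")
h=min(a.shape[0],b.shape[0]);o=np.hstack([a[:h],b[:h]]);o=cv2.resize(o,None,fx=800/o.shape[1],fy=800/o.shape[1]);cv2.imwrite("pics/gi.png",o)
E
```

```text
(no output)
```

View pics/gi.png

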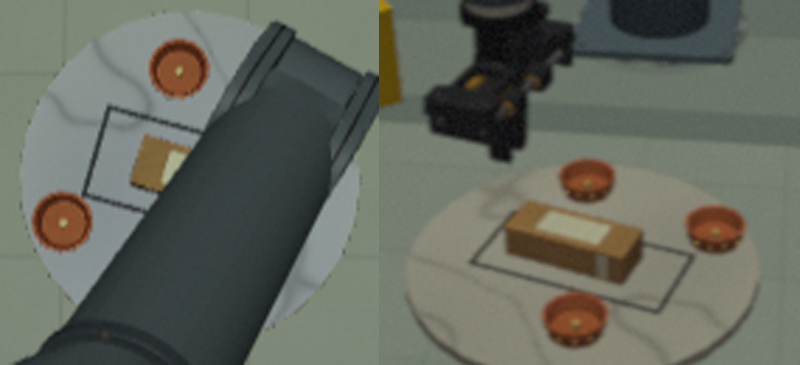

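The carton lies flat inside the rectangle, at about (575,240) in the scene half, and the diya is at (575,318), outside. I'll raise the arm and move it clear for a check from above.

{"op": "jog_arm", "data": {"series": [[0, 0, -30, 0, 16], [-20, 0, -70, 0, 16], [-60, 0, -100, 0, 16], [-110, 0, -120, 0, 16], [-160, 0, -120, 0, 16], [-200, 0, -120, 0, 16], [-230, 0, -120, 0, 16], [-240, 0, -120, 0, 16], [-240, 0, -120, 0, 16]]}}

```text
t: 13.5
tool_pos: [0.4789, -0.3238, 0.2426]
orientation: [-180.0, -0.0, 74.7]
wrist_force: [0.0, 0.8, -0.9]
width: 0.0162
grasp_force: 0.0
```

```bash
python3 - <<'E'
from h import *
snap("top","k",(215,130,350,260),4.5)
E
```

```text
(no output)
```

View pics/k.png

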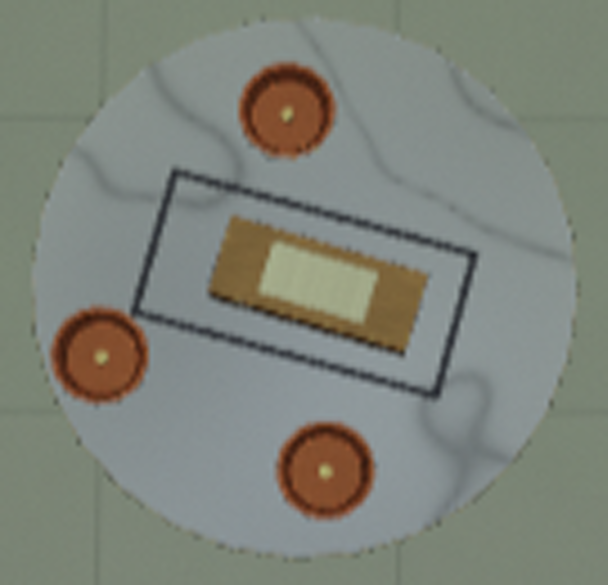

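The carton's corners, (232,215), (428,272), (405,352) and (210,295), are well inside the rectangle. The diya at (287,110) is wholly outside it and on the board, and the other two diyas on the board haven't moved.

```bash
python3 - <<'E'
from h import *
c=dict(np.load("pics/k.npz"))
print(RB@(cr(c,287,110,.033)-B0),RB@(cr(c,319,283,.05)-B0))
print(finish_job())
E
```

```text
[ 0.0415879  -0.10519623] [-0.00960476  0.00160783]
the job is handed in; nothing more can be done
None
```

I handed the job in at about 13.6 s: the carton lies flat about 2 mm off the rectangle's centre line, and the diya stands on the board about 105 mm from that line; no verdict came back.

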